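Crank the sample changer's index drive until its index pin drops home

TASK

Park the sample changer: swing the red folding crank handle on the sloped panel out until it clicks and stays standing, then crank round until the sprung index pin at the side of the dial drops into the notch of the hidden cam and locks the crank. Let go with the handle still standing out and the pin down, and leave the yellow-lidded cup, the timer and the petri dish where they are.

Things in the scene. Friction and masses are not known exactly. Their poses are not given: they have to be found in the camera images.
- index_drive: White housing fixed to the worktop, 240 mm wide (y), 148 deep; place and yaw vary. Origin: middle of the underside, 64 mm behind its front face; x to its back, y to its left seen from the robot. Its front panel rises backwards at 30 degrees (83 mm high at the front, 157 mm at the back). A column behind it, from 62 mm behind the origin, carries a clear visor over the crank.
- visor_edge (a point): Middle of the front lower edge of the visor, a level clear plastic plate 240 mm wide with a solid blue front bead, 307 mm above the worktop; its front edge is 14 mm in front of the housing's origin and it covers everything behind, the upper part of the crank included. A tool pointing straight down would strike it: lean the tool about 30 degrees, along the spindle.
- spindle (a point): Where the crank's axis meets the panel, 120 mm above the housing's origin. z: out along the axis, 30 degrees from vertical, leaning to the robot; x: up the slope; y: left. Along z: hidden cam 2 to 12 mm, round aluminium plate (radius 60 mm) over it up to 18 mm, hub (radius 10) up to 33. Two steel lugs on the plate, 42 to 55 mm from the axis, reach 42 mm.
- handle_hinge (a point): Hinge of the folding handle on the crank, 34 mm from the axis and 40 mm above the panel. At the start it is within 0.35 rad of the up-slope direction from the axis; it goes round with the crank. Its y axis is the hinge line, x points away from the spindle. The steel fork round it is 28 mm wide, from 19 to 40 mm from the axis, up to 46 mm above the panel.
- grip (a point): On the centre line of the crank handle, 56 mm from its hinge, 10 mm from its free end; x runs to the hinge. Handle: red cylinder, diameter 14 mm, 12 to 66 mm from the hinge, spinning freely on its rod, so it can be gripped firmly and cranked with the tool not turning. Folded it lies 40 mm above the panel across the hub; standing it is parallel to the spindle, this point 96 mm above the panel.
- fold (a joint): Handle hinge, rad: 0 folded over the hub, 1.57 (stop) standing straight out of the panel. A light spring folds it back; a sprung ball catch resists with some 5 to 10 N at the grip between about 0.6 and 1.1, then snaps behind it, and the handle stays out at about 1.5. Below about 1.2 its toe stands between the two lugs and the crank cannot turn.
- index_pin (a joint): Slide of the sprung index pin, m, towards the axis: about 0 = its roller rides on the cam's round rim, 0.006 = dropped into the notch. The pin lies on the panel right (-y) of the plate in a brass block (72 to 94 mm from the axis, 17 mm high); the red collar on its outer end stands 8 mm off the block, 2 mm once dropped. Once dropped, the crank is locked both ways: a hard stop.
- collar (a point): Centre of the index pin's red collar (15 mm wide), 105 mm right of the axis; it moves 6 mm towards the axis when the pin drops. The cam turns with the crank; its notch is hidden and its place differs each time: it takes 1.9 to 5 rad of clockwise turning seen from the front, or the rest of a turn the other way. Turning takes about 2 to 6 N at the handle.
- yellow_cup: Specimen cup with yellow lid, 60 mm wide, 72 mm high, loose, left of the housing; origin at the middle of its underside. Must stay where it is.
- bench_timer: White bench timer, 68 x 62 x 19 mm, loose, right of the housing; origin at the middle of its underside. Must stay where it is.
- petri: Petri dish, 66 mm wide, 15 mm high, loose, in front of the housing; origin at the middle of its underside. Must stay where it is.

How it is judged:
On the way, in this order (a step that is already met when the one before it is completed fails the run):
1. the crank handle stands out from the panel, before the index pin drops (value of joint fold above 1.45 rad and value of joint index_pin below 0.002 m), for 0.2 s.
2. the index pin has dropped into the notch of the cam (value of joint index_pin above 0.0045 m and value of joint fold above 1.3 rad), for 0.2 s.
At the end, for the whole second after the job is handed in: The index pin is in the cam's notch (dropped at least 4.5 mm), the crank handle is still latched standing out (hinge above 1.4 rad), and the cup, timer and petri dish stand still within 20 mm of where they were (value of joint index_pin above 0.0045 m and value of joint fold above 1.4 rad and linear speed of each of yellow_cup, bench_timer, petri below 0.02 m/s); the robot touches nothing.
It fails at once if the yellow-lidded cup is moved by more than 20 mm or tipped (distance of yellow_cup from where it was at the start of the episode above 0.02 m or angle between yellow_cup's own z axis and vertical above 0.4 rad).
It fails at once if the timer is moved by more than 20 mm (distance of bench_timer from where it was at the start of the episode above 0.02 m).
It fails at once if the petri dish is moved by more than 20 mm (distance of petri from where it was at the start of the episode above 0.02 m).
It also fails if it takes over 54 s, if anything falls off the work surface, if the arm or the gripper's body presses on something with over 40 N, if the wrist force passes 120 N, or if a joint passes its speed limit or range.

ROBOT

A 7-joint arm with a two-finger parallel gripper is mounted at the origin on a cart in front of the work surface, level with it; the furniture and walls round the work are solid. World frame = base frame: x ahead of the robot, y to its left, z up, the work surface at z = 0. Lengths are in m, angles in rad, forces in N, time in s.
With the tool pointing down it reaches from about 0.4 to 0.9 m from the base axis. Payload 5.6 kg.
Tool frame: the origin (TCP) lies on the centre line of the jaws, within the pads' length; the fingertips stand 22 mm ahead of it and the grasp point (between the pads) lies 3 mm ahead of it; z points along the fingers, y is the line along which they close (so a half turn about z gives the same grasp; the last joint's range is limited). The gripper opens to 92 mm and grips with 3 to 60 N. Pads are 20 mm wide; open, the fingers measure 128 mm over their backs; the gripper's body (75 mm by 189 mm) begins 69 mm behind the grasp point.
Start: joints at [1.119, 0.468, -0.012, 1.603, 0.006, 1.071, -0.056], TCP at [0.258, -0.596, 0.237] pointing down, gripper open.
Joint ranges: [-2.53, 2.53], [-0.31, 2.02], [-1.57, 1.55], [0.28, 2.44], [-1.29, 4.43], [0.15, 1.84], [-2.92, 2.92]. Speed limits (rad/s): [2.57, 2.57, 3.14, 3.14, 3.14, 3.14, 3.14].

INTERFACE

Orientations are given as a unit quaternion [w, x, y, z].
In Python, from workcell import bot, viewer gives the robot as it stands.
- The arm moves only by the tool servo_tool, never from a script. Its arguments are lists of equal length, an entry for each row: "slide": the shift along the tool's x, y, z in cm, a list of three; "spin": the turn about the tool's z in degrees; "claw": the closure, from 0 (fully open) to 1 (shut). In form: {"slide": [[dx, dy, dz], ...], "spin": [spin, ...], "claw": [claw, ...]}. A call has exactly 8 rows; each row shifts and turns the commanded pose from where the row before left it, along the tool's axes as they then stand; what a row does not reach is not made up. A row lasts 1/12 s, in which the tool goes at most 41.7 mm and 7.16 degrees, less where a joint would pass 70% of its speed; a pose out of reach is approached as far as the arm can. A call with a gripper value outside its range is refused whole. The fingers move at their own pace and stop on an object; the grip force is fixed at half the most. Time passes only in rows, so rows that do not move let the fingers close, or fill a call up. It gives the time, the measured TCP pose, the force, the opening and the grip force at its end, in the units of the state.
- bot.state(): the state, without advancing time (a new reading comes with each control period).
- viewer.grab_frame(name): name is "scene" or "top" or "wrist"; returns (picture, depth): 400x640x3 uint8, red, green, blue; 400x640 float32, m along the optical axis (not along the pixel's ray), 0 where there is no reading.
- viewer.camera_model(name): a dict with "fx", "fy", "cx", "cy" (pixels), "dist_coeffs" ([k1, k2, p1, p2, k3] as OpenCV has them; the pictures are not rectified), "world_from_camera" (4x4, takes a point from camera to world coordinates); the wrist camera has in their place "hand_eye" (4x4, takes a point from camera to tool coordinates, whose origin is the TCP and whose axes are the flange's). Camera axes: x right, y down, z forward; pixel columns grow to the right and rows downward; lengths in m; the calibration is good to about 2 mm. A picture is of the moment at which its call begins: read the wrist's pose just before it. camera_model takes no time and is no camera call.
- bot.finish_job(): hands the job in; it is judged then, once.
The state is a dict: "time": time; "joint_pos": joint angles; "dq": joint speeds; "effort": joint torques, N m; "position": TCP position; "ee_rot": TCP orientation; "wrist_force": force on the tool from outside, world axes, zero at the start; "torque": the same for the moment, N m; "opening": finger opening in m; "gripper_force": force on a finger pad.
Only numpy, scipy, OpenCV 4.12 (cv2) and the standard library are available. Lean on these libraries where they do the work, as an engineer would, in place of code of your own. Each camera call takes 0.05 s, during which the arm holds its last target. There are 200 camera calls.

## Working session

There is one attempt and no reset: what is moved stays moved. The work goes in short steps, Python scripts to look and compute and a tool call to move; the robot and the scene stay as the last step left them, time stands still between calls to the robot, and variables do not carry over. Pictures are saved under pics/ and viewed, at most 10 in all, crops included, and the job is handed in when it is done.

Besides the shell and the picture viewer there is one more tool, called after "Call:" as name([rows], argument=value, ...), one row to a line, values as JSON. servo_tool: Moves the arm, as the interface text tells. Its arguments: {"type":"object","properties":{"slide":{"type":"array"},"spin":{"type":"array"},"claw":{"type":"array"}},"required":["slide","spin","claw"]}

```bash
mkdir -p pics; ls; python3 - <<'E'
from workcell import bot, viewer
import cv2,numpy as np
s=bot.state();print(s)
for n in("scene","top"):
    p,d=viewer.grab_frame(n);cv2.imwrite(f"pics/{n}0.png",p[:,:,::-1]);np.save(f"{n}0.npy",d);print(viewer.camera_model(n))
print(viewer.camera_model("wrist"))
E
```

```text
pics
{'time': 0.0, 'joint_pos': array([ 1.11898559,  0.46838331, -0.01161674,  1.60359579,  0.00601871,
        1.0714023 , -0.05630134]), 'dq': array([-0.00045876, -0.00141409,  0.00013213, -0.00084876, -0.00015895,
       -0.00184787,  0.00120473]), 'effort': array([ 2.99758303e-04, -5.20574713e+01, -1.21493347e-02, -2.43740076e+01,
       -5.65586518e-02,  1.74594659e-02,  1.59071278e-04]), 'position': array([ 0.25811591, -0.59597116,  0.23564787]), 'ee_rot': array([-8.42958579e-04,  9.79185953e-01,  2.02963296e-01, -2.42651950e-04]), 'wrist_force': array([ 0.11866865, -0.22929264,  0.46522758]), 'torque': array([ 0.01624077, -0.02345855, -0.03867858]), 'gripper_force': 0.0, 'opening': 0.09179411053781769}
{'fx': 488.9873027900713, 'fy': 488.9873027900713, 'cx': 319.33505940179316, 'cy': 199.13915040735333, 'dist_coeffs': array([-0.06002397,  0.        ,  0.        ,  0.        ,  0.        ]), 'world_from_camera': array([[-0.89848343, -0.33666495,  0.28175208,  0.25395504],
       [-0.43879582,  0.66877   , -0.60017073,  0.82784471],
       [ 0.01362911, -0.6628751 , -0.74860594,
[... 379 characters left out ...]
209978,  0.02269037,  0.04904679],
       [-0.02162947, -0.08157995, -0.99643207,  1.06480844],
       [ 0.        ,  0.        ,  0.        ,  1.        ]])}
{'fx': 316.43451248320366, 'fy': 316.43451248320366, 'cx': 320.4665497559495, 'cy': 203.73887651071624, 'dist_coeffs': array([-0.0554742,  0.       ,  0.       ,  0.       ,  0.       ]), 'hand_eye': array([[ 8.02512965e-04, -9.66471944e-01, -2.56770984e-01,
         7.29650929e-02],
       [ 9.99999583e-01,  6.63942843e-04,  6.26357768e-04,
        -2.17214864e-04],
       [-4.34875952e-04, -2.56771380e-01,  9.66472074e-01,
        -1.47833350e-01],
       [ 0.00000000e+00,  0.00000000e+00,  0.00000000e+00,
         1.00000000e+00]])}
```

View pics/scene0.png

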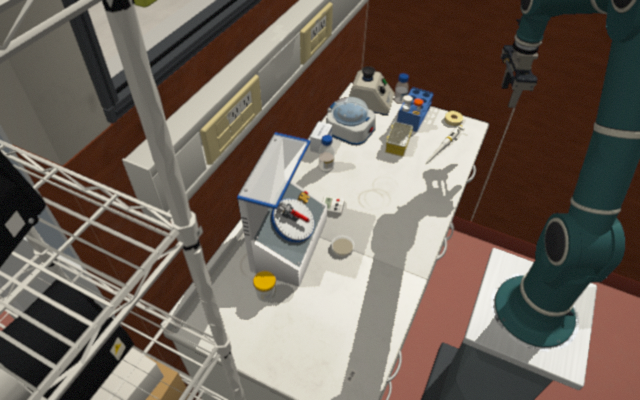

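View pics/top0.png

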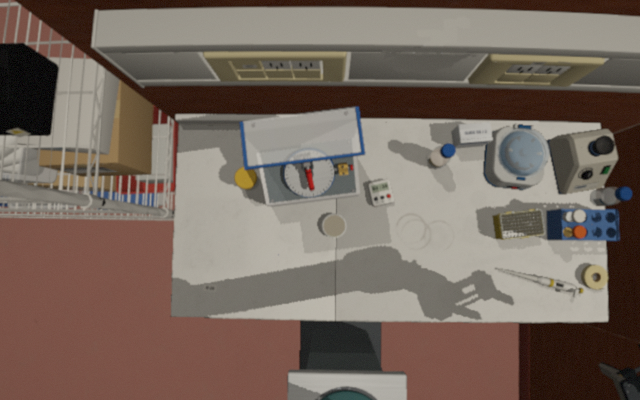

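The top view shows the housing at about (257–360, 150–207), with the blue visor bead running from (245,166) to (363,152) and the red handle near (310,177). The cup is at (246,178), the petri dish at (333,225) and the timer at (379,192). Next I'll enlarge both views.

```bash
python3 - <<'E'
import cv2,numpy as np
a=cv2.imread("pics/top0.png")[100:215,230:370];b=cv2.imread("pics/scene0.png")[125:295,230:350]
a=cv2.resize(a,None,fx=5.5,fy=5.0,interpolation=cv2.INTER_CUBIC) if 0 else cv2.resize(a,None,fx=5,fy=5,interpolation=cv2.INTER_CUBIC)
cv2.imwrite("pics/topc.png",a)
cv2.imwrite("pics/scenec.png",cv2.resize(b,None,fx=3.5,fy=3.5,interpolation=cv2.INTER_CUBIC))
E
```

```text
(no output)
```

View pics/topc.png

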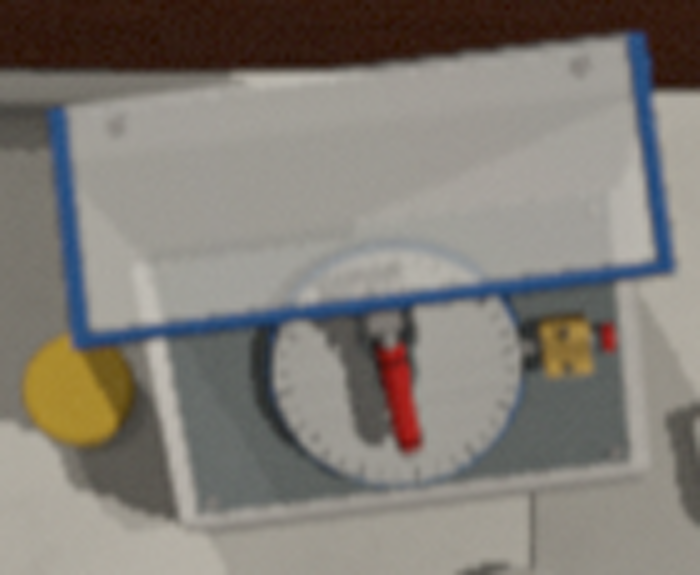

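View pics/scenec.png

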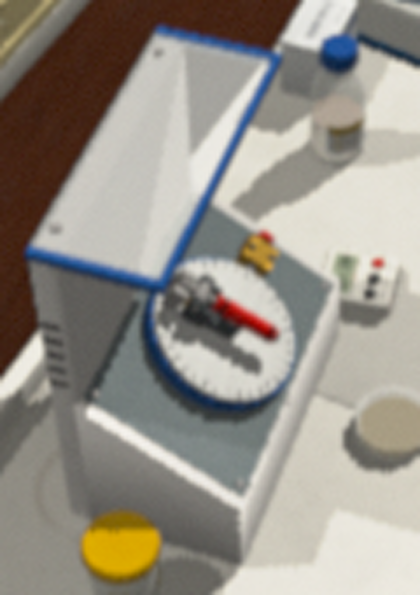

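```bash
cat >geo.py <<'E'
import numpy as np,cv2
from scipy.optimize import least_squares
from workcell import bot,viewer
from scipy.spatial.transform import Rotation as R
c30,s30=np.cos(np.pi/6),.5
S=np.array([[c30,0,-s30],[0,1,0],[s30,0,c30]])  # cols: x up slope,y,z axis (housing)
def H(p,P):
    return R.from_euler('z',p[2]).apply(P)+[p[0],p[1],0]
def sp(P): return np.asarray(P)@S.T+[0,0,.12]
def proj(n,W):
    m=viewer.camera_model(n);T=np.linalg.inv(m["world_from_camera"])
    K=np.array([[m["fx"],0,m["cx"]],[0,m["fy"],m["cy"]],[0,0,1]])
    return cv2.projectPoints(np.atleast_2d(W).astype(float),cv2.Rodrigues(T[:3,:3])[0],T[:3,3],K,m["dist_coeffs"])[0][:,0]
E
python3 - <<'E'
from geo import *
P=np.array([[-.014,.12,.307],[-.014,-.12,.307],[-.064,.12,.083],[-.064,-.12,.083]])
tp=np.array([[246,169],[364.4,154],[267,204.4],[359,194]])
sc=np.array([[275.7,205.9],[309.4,141.6],[299.4,266.4],[326.3,206.4]])
f=lambda p:np.r_[(proj("top",H(p,P))-tp).ravel(),(proj("scene",H(p,P))-sc).ravel()]
r=least_squares(f,[.6,.1,.1],loss='soft_l1');p=r.x;print(p,f(p).round(1))
hp=lambda a:H(p,sp(np.array([[.034*np.cos(a),.034*np.sin(a),.04],[-.032*np.cos(a),-.032*np.sin(a),.04]])))
g=lambda a:np.r_[proj("top",hp(a[0])[1])-[312,189],proj("scene",hp(a[0])[1])-[308,219]].ravel()
q=least_squares(g,[0.]);print(q.x,g(q.x))
print(proj("top",H(p,sp([[0,-.105,.008]]))),"collar seen 351.6,167.4")
m=viewer.camera_model
for n,W in(("spindle",H(p,sp([[0,0,0]]))),("hinge/tip",hp(q.x[0]))):print(n,W.round(4))
np.save("pose.npy",np.r_[p,q.x])
# loose items
from scipy.optimize import fsolve
for n,px,z in(("petri",(333,225),.015),("timer",(379,192),.019),("cup",(246,178),.072)):
    print(n,fsolve(lambda v:(proj("top",[[v[0],v[1],z]])[0]-px),[.6,0]).round(3))
E
```

```text
[0.67653777 0.10376878 0.13699727] [-0.8  0.1  0.9 -0.1 -0.5 -0.8  1.1 -2.2  0.6  2.9  1.1  0.1 -0.6  3.2
  0.5 -2.9]
[0.07680549] [ 0.38406756 -0.46733744  0.18087766  0.73139977]
[[352.12548551 166.29884183]] collar seen 351.6,167.4
spindle [[0.6765 0.1038 0.12  ]]
hinge/tip [[0.6855 0.1076 0.1716]
 [0.6297 0.0948 0.1387]]
petri [0.547 0.044]
timer [ 0.637 -0.08 ]
cup [0.664 0.271]
```

Call:
servo_tool([
  [2.5, -3.1, -1.1],
  [2.5, -3.1, -1.1],
  [2.5, -3.1, -1.1],
  [2.5, -3.1, -1.1],
  [2.5, -3.1, -1.1],
  [2.5, -3.1, -1.1],
  [2.5, -3.1, -1.1],
  [2.5, -3.1, -1.1],
], spin=[0, 0, 0, 0, 0, 0, 0, 0], claw=[0, 0, 0, 0, 0, 0, 0, 0])

```text
time: 0.77
position: [0.3432, -0.2873, 0.3249]
ee_rot: [-0.0, 0.979, 0.203, -0.0]
wrist_force: [1.4, 0.1, 0.3]
opening: 0.0919
gripper_force: 0.0
```

Call:
servo_tool([
  [2.5, -3.1, -1.1],
  [2.5, -3.1, -1.1],
  [2.5, -3.1, -1.1],
  [2.5, -3.1, -1.1],
  [2.5, -3.1, -1.1],
  [2.5, -3.1, -1.1],
  [2.5, -3.1, -1.1],
  [2.5, -3.1, -1.1],
], spin=[0, 0, 0, 0, 0, 0, 0, 0], claw=[0, 0, 0, 0, 0, 0, 0, 0])

```text
time: 1.43
position: [0.428, 0.0196, 0.4132]
ee_rot: [0.0, 0.979, 0.203, 0.0]
wrist_force: [0.3, 0.3, 0.3]
opening: 0.0919
gripper_force: 0.0
```

Call:
servo_tool([
  [0, 0, -4],
  [0, 0, -4],
  [0, 0, -4],
  [0, 0, -4],
  [0, 0, -4],
  [0, 0, -4],
  [0, 0, -4],
  [0, 0, -4],
], spin=[-7, -7, -7, -7, -7, -7, -7, -7], claw=[0, 0, 0, 0, 0, 0, 0, 0])

```text
time: 2.1
position: [0.4294, 0.0192, 0.6748]
ee_rot: [0.018, 0.775, 0.631, 0.027]
wrist_force: [-0.4, -1.5, -0.4]
opening: 0.092
gripper_force: 0.0
```

```bash
python3 -c "
from geo import *
s=bot.state();print(s['joint_pos'].round(3),s['position'])
q=s['ee_rot'];print(R.from_quat([*q[1:],q[0]]).as_matrix().round(3))"
```

```text
[ 0.762 -0.043 -0.814  1.264 -0.035  1.841 -0.266] [0.4294431  0.0192347  0.67477888]
[[ 0.201  0.977  0.065]
 [ 0.979 -0.202  0.006]
 [ 0.019  0.063 -0.998]]
```

Call:
servo_tool([
  [0, 0, -4],
  [0, 0, -4],
  [0, 0, -4],
  [0, 0, -4],
  [0, 0, -4],
  [0, 0, -4],
  [0, 0, -4],
  [0, 0, -4],
], spin=[-7, -7, -7, -7, -7, -7, -7, -7], claw=[0, 0, 0, 0, 0, 0, 0, 0])

```text
time: 2.77
position: [0.3965, 0.016, 0.7914]
ee_rot: [0.144, 0.384, 0.909, 0.07]
wrist_force: [0.8, 0.5, 0.3]
opening: 0.0919
gripper_force: 0.0
```

```bash
cat >st.py <<'E'
from geo import *
s=bot.state();print(s['time'],s['joint_pos'].round(3),s['position'].round(4),s['wrist_force'].round(1))
q=s['ee_rot'];M=R.from_quat([*q[1:],q[0]]).as_matrix();print(M.round(3))
z=M[:,2];print("tilt",np.degrees(np.arccos(-z[2])).round(1),"azim",np.degrees(np.arctan2(z[1],z[0])).round(1),"xaz",np.degrees(np.arctan2(M[1,0],M[0,0])).round(1))
E
python3 st.py
```

```text
2.7667 [ 0.306 -0.169 -0.317  1.138 -0.066  1.842  0.727] [0.3965 0.016  0.7914] [0.8 0.5 0.3]
[[-0.663  0.679  0.316]
 [ 0.719  0.695  0.016]
 [-0.209  0.238 -0.949]]
tilt 18.5 azim 2.9 xaz 132.7
```

Call:
servo_tool([
  [0.5, 0.5, -3.8],
  [0.5, 0.5, -3.8],
  [0.4, 0.6, -3.8],
  [0.4, 0.6, -3.8],
  [0.2, 0.7, -3.8],
  [0.2, 0.7, -3.8],
  [0, 0.7, -3.8],
  [0, 0.7, -3.8],
], spin=[-7, -7, -7, -7, -7, -7, -7, -7], claw=[0, 0, 0, 0, 0, 0, 0, 0])

```text
time: 3.43
position: [0.3298, 0.0752, 0.8915]
ee_rot: [0.276, -0.079, 0.958, -0.004]
wrist_force: [0.9, -0.1, -0.5]
opening: 0.092
gripper_force: 0.0
```

```bash
python3 st.py
```

```text
3.4333 [ 0.432 -0.297 -0.416  1.007 -0.159  1.842  1.647] [0.3298 0.0752 0.8915] [ 0.9 -0.1 -0.5]
[[-0.836 -0.149  0.529]
 [-0.154  0.987  0.035]
 [-0.527 -0.052 -0.848]]
tilt 32.0 azim 3.8 xaz -169.6
```

```bash
cat >>geo.py <<'E'
def tool():
    s=bot.state();q=s['ee_rot'];return s,R.from_quat([*q[1:],q[0]]).as_matrix()
def rel(W):
    """cm in tool axes from TCP to world point"""
    s,M=tool();return (M.T@(np.asarray(W)-s['position'])*100)
def spw(P,p=None):
    p=np.load("pose.npy") if p is None else p
    return H(p[:3],sp(P))
E
python3 - <<'E'
from geo import *
a=np.load("pose.npy")[3]
M=tool()[1]
W=spw([-.022*np.cos(a),-.022*np.sin(a),.04])
print(W,rel(W-M[:,2]*.163))
p=np.load("pose.npy");A=R.from_euler('z',p[2]).as_matrix()@S;print((A.T@M).round(3))
E
```

```text
[0.6381373  0.09677084 0.14367345] [13.33472685  1.40982489 63.50175271]
[[-0.999 -0.037  0.034]
 [-0.038  0.999 -0.037]
 [-0.032 -0.038 -0.999]]
```

Call:
servo_tool([
  [0.8, 0.1, 4],
  [0.8, 0.1, 4],
  [0.8, 0.1, 4],
  [0.8, 0.1, 4],
  [0.8, 0.1, 4],
  [0.8, 0.1, 4],
  [0.8, 0.1, 4],
  [0.8, 0.1, 4],
], spin=[0, 0, 0, 0, 0, 0, 0, 0], claw=[0, 0, 0, 0, 0, 0, 0, 0])

```text
time: 4.1
position: [0.4379, 0.0864, 0.669]
ee_rot: [0.261, -0.072, 0.963, -0.004]
wrist_force: [0.4, -0.3, -0.4]
opening: 0.0917
gripper_force: 0.0
```

```bash
python3 st.py; python3 - <<'E'
from geo import *
a=np.load("pose.npy")[3];M=tool()[1]
W=spw([-.022*np.cos(a),-.022*np.sin(a),.04]);print(rel(W-M[:,2]*.163))
E
```

```text
4.1 [-0.081 -0.307 -0.186  1.588  0.052  1.339  1.448] [0.4379 0.0864 0.669 ] [ 0.4 -0.3 -0.4]
[[-0.854 -0.136  0.502]
 [-0.14   0.99   0.03 ]
 [-0.501 -0.044 -0.864]]
tilt 30.2 azim 3.5 xaz -170.7
[ 9.0947786   0.63355751 39.18663641]
```

Call:
servo_tool([
  [1.0, 0.1, 4],
  [1.0, 0.1, 4],
  [1.0, 0.1, 4],
  [1.0, 0.1, 4],
  [1.0, 0.1, 4],
  [1.0, 0.1, 4],
  [1.0, 0, 4],
  [1.0, 0, 4],
], spin=[0, 0, 0, 0, 0, 0, 0, 0], claw=[0, 0, 0, 0, 0, 0, 0, 0])

```text
time: 4.77
position: [0.529, 0.0902, 0.3528]
ee_rot: [0.261, -0.071, 0.963, -0.004]
wrist_force: [0.8, 0.2, 0.1]
opening: 0.092
gripper_force: 0.0
```

Call:
servo_tool([
  [0.2, 0, 1.8],
  [0.2, 0, 1.8],
  [0.2, 0, 1.8],
  [0.2, 0, 1.8],
  [0, 0, 0],
  [0, 0, 0],
  [0, 0, 0],
  [0, 0, 0],
], spin=[0, 0, 0, 0, 0, 0, 0, 0], claw=[0, 0, 0, 0, 0, 0, 0, 0])

```text
time: 5.43
position: [0.5588, 0.0914, 0.2898]
ee_rot: [0.262, -0.071, 0.962, -0.004]
wrist_force: [-0.2, 0.2, 0.3]
opening: 0.0919
gripper_force: 0.0
```

```bash
python3 st.py; python3 - <<'E'
from geo import *
a=np.load("pose.npy")[3];M=tool()[1]
W=spw([-.022*np.cos(a),-.022*np.sin(a),.04]);print(rel(W-M[:,2]*.163))
s,M=tool();np.savez("w1.npz",M=M,t=s['position'])
p,d=viewer.grab_frame("wrist");cv2.imwrite("pics/w1.png",p[:,:,::-1]);np.save("w1d.npy",d)
E
```

```text
5.4333 [-0.057  0.058 -0.232  2.124  0.289  0.459  1.206] [0.5588 0.0914 0.2898] [-0.2  0.2  0.3]
[[-0.853 -0.135  0.505]
 [-0.139  0.99   0.03 ]
 [-0.504 -0.045 -0.863]]
tilt 30.4 azim 3.4 xaz -170.8
[0.52644374 0.11560867 0.3267733 ]
```

View pics/w1.png

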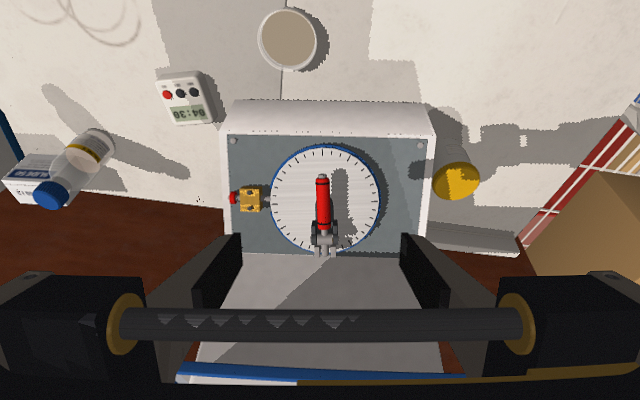

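The wrist view shows the plate centred near (326,199), the handle red from (322,178) to (323,228), and the fork at (324,238). The pin block is at (250,198) with its collar at (234,198). I'll take 3D positions from the depth image.

```bash
cat >>geo.py <<'E'
def wpts(px,d,M,t):
    m=viewer.camera_model("wrist");K=np.array([[m["fx"],0,m["cx"]],[0,m["fy"],m["cy"]],[0,0,1]])
    u=cv2.undistortPoints(np.array(px,float).reshape(-1,1,2),K,m["dist_coeffs"])[:,0]
    z=np.asarray(d).reshape(-1,1);c=np.c_[u*z,z];E=m["hand_eye"]
    return (c@E[:3,:3].T+E[:3,3])@M.T+t
def tosp(W):
    p=np.load("pose.npy");A=R.from_euler('z',p[2]).as_matrix()@S
    return (np.asarray(W)-spw([0,0,0]))@A
E
python3 - <<'E'
from geo import *
im=cv2.imread("pics/w1.png").astype(int);d=np.load("w1d.npy");z=np.load("w1.npz")
red=(im[:,:,2]>120)&(im[:,:,1]<60)&(im[:,:,0]<60)&(d>0)
for n,(x0,x1,y0,y1) in dict(handle=(305,345,165,235),collar=(222,245,185,212)).items():
    v,u=np.nonzero(red[y0:y1,x0:x1]);v+=y0;u+=x0
    P=tosp(wpts(np.c_[u,v],d[v,u],z["M"],z["t"]))*1000
    if n=="handle":
        for lo in range(-40,30,10):
            k=(P[:,0]>=lo)&(P[:,0]<lo+10)
            if k.sum()>3:print(lo,k.sum(),P[k].mean(0).round(1),P[k,1].min().round(1),P[k,1].max().round(1),P[k,2].max().round(1))
    print(n,len(P),P.mean(0).round(1),P.min(0).round(1),P.max(0).round(1))
# plate top: grey pixels inside
for q in((285,190),(300,170),(365,200),(350,225),(290,215),(240,230),(410,180)):
    print(q,(tosp(wpts([q],[d[q[1],q[0]]],z["M"],z["t"]))*1000).round(1))
E
```

```text
-40 22 [-31.   -1.8  45.5] -6.9 3.2 47.9
-30 86 [-24.4  -1.5  45.8] -6.8 4.4 47.8
-20 110 [-15.1  -0.6  46. ] -6.8 4.7 48.4
-10 103 [-5.1 -0.3 46. ] -5.5 4.9 48.5
0 103 [ 4.9  0.  45.9] -5.3 5.2 48.2
10 72 [15.   0.6 46.2] -5.1 5.5 48.0
20 9 [23.5  0.1 37.8] -4.7 4.5 46.3
handle 505 [-6.3 -0.4 45.8] [-31.7  -6.9  21.8] [29.6  5.5 48.5]
collar 46 [  -0.8 -103.1   13.1] [  -7.  -105.5   10.5] [   5.7 -100.8   15.8]
(285, 190) [[-13.  -41.7  18.5]]
(300, 170) [[-35.4 -25.5  18.1]]
(365, 200) [[-4.1 45.9 16.8]]
(350, 225) [[24.9 30.8 18.3]]
(290, 215) [[ 15.4 -36.3  18.6]]
(240, 230) [[ 41.8 -99.1   1.1]]
(410, 180) [[-24.6  97.2  -0.2]]
```

```bash
python3 - <<'E'
from geo import *
M=tool()[1]
for h in(.075,.048):
    W=spw([-.022,-.0013,h]);print(rel(W-M[:,2]*.003).round(2))
E
```

```text
[ 0.52  0.02 12.83]
[ 0.53  0.13 15.53]
```

Call:
servo_tool([
  [0.1, 0, 1.6],
  [0.1, 0, 1.6],
  [0.1, 0, 1.6],
  [0.1, 0, 1.6],
  [0.1, 0, 1.6],
  [0, 0, 1.6],
  [0, 0, 1.6],
  [0, 0, 1.6],
], spin=[0, 0, 0, 0, 0, 0, 0, 0], claw=[0.3, 0.3, 0.3, 0.3, 0.3, 0.3, 0.3, 0.3])

```text
time: 6.15
position: [0.6196, 0.0944, 0.176]
ee_rot: [0.262, -0.071, 0.962, -0.004]
wrist_force: [0.4, -0.6, 0.5]
opening: 0.0643
gripper_force: 0.0
```

```bash
python3 st.py; python3 - <<'E'
from geo import *
M=tool()[1]
W=spw([-.022,-.0013,.048]);print(rel(W-M[:,2]*.003).round(2))
E
```

```text
6.15 [-0.189  0.322 -0.074  2.11   0.579  0.222  0.931] [0.6196 0.0944 0.176 ] [ 0.4 -0.6  0.5]
[[-0.853 -0.135  0.505]
 [-0.139  0.99   0.03 ]
 [-0.504 -0.044 -0.863]]
tilt 30.4 azim 3.4 xaz -170.8
[0.01 0.14 2.63]
```

Call:
servo_tool([
  [0, 0.1, 0.9],
  [0, 0, 0.9],
  [0, 0, 0.8],
  [0, 0, 0],
  [0, 0, 0],
  [0, 0, 0],
  [0, 0, 0],
  [0, 0, 0],
], spin=[0, 0, 0, 0, 0, 0, 0, 0], claw=[0.3, 0.3, 0.3, 0.4, 1, 1, 1, 1])

```text
time: 6.82
position: [0.6318, 0.0961, 0.1535]
ee_rot: [0.262, -0.071, 0.963, -0.004]
wrist_force: [0.5, -0.6, 0.3]
opening: 0.0329
gripper_force: 0.0
```

Call:
servo_tool([
  [0, 0, 0],
  [0, 0, 0],
  [0, 0, 0],
  [0, 0, 0],
  [0, 0, 0],
  [0, 0, 0],
  [0, 0, 0],
  [0, 0, 0],
], spin=[0, 0, 0, 0, 0, 0, 0, 0], claw=[1, 1, 1, 1, 1, 1, 1, 1])

```text
time: 7.48
position: [0.6317, 0.097, 0.1529]
ee_rot: [0.261, -0.072, 0.963, -0.003]
wrist_force: [-1.1, 3.8, 0.1]
opening: 0.0132
gripper_force: 29.9
```

```bash
python3 st.py; python3 - <<'E'
from geo import *
s,M=tool();print(tosp(s['position']+M[:,2]*.003)*1000)
p=np.load("pose.npy");A=R.from_euler('z',p[2]).as_matrix()@S
prev=np.array([-22,40.])
for i in range(1,25):
    f=1.6*i/24;q=np.array([34-56*np.cos(f),40+56*np.sin(f)]);d=q-prev;prev=q
    print(i,round(f,2),(M.T@A@np.array([d[0],0,d[1]])/10).round(2))
E
```

```text
7.4833 [-0.227  0.377 -0.028  2.098  0.629  0.179  0.876] [0.6317 0.097  0.1529] [-1.1  3.8  0.1]
[[-0.853 -0.136  0.503]
 [-0.14   0.99   0.031]
 [-0.502 -0.044 -0.863]]
tilt 30.3 azim 3.5 xaz -170.7
[-22.80904084  -0.72752572  48.18880759]
1 0.07 [-0.01 -0.01 -0.37]
2 0.13 [-0.04 -0.02 -0.37]
3 0.2 [-0.06 -0.02 -0.37]
4 0.27 [-0.09 -0.02 -0.36]
5 0.33 [-0.11 -0.02 -0.36]
6 0.4 [-0.13 -0.02 -0.35]
7 0.47 [-0.16 -0.02 -0.34]
8 0.53 [-0.18 -0.02 -0.33]
9 0.6 [-0.2  -0.02 -0.31]
10 0.67 [-0.22 -0.02 -0.3 ]
11 0.73 [-0.24 -0.02 -0.28]
12 0.8 [-0.26 -0.02 -0.27]
13 0.87 [-0.28 -0.02 -0.25]
14 0.93 [-0.29 -0.02 -0.23]
15 1.0 [-0.31 -0.01 -0.21]
16 1.07 [-0.32 -0.01 -0.19]
17 1.13 [-0.33 -0.01 -0.17]
18 1.2 [-0.34 -0.01 -0.15]
19 1.27 [-0.35 -0.01 -0.12]
20 1.33 [-0.36 -0.01 -0.1 ]
21 1.4 [-0.37 -0.01 -0.07]
22 1.47 [-0.37 -0.01 -0.05]
23 1.53 [-0.37 -0.01 -0.02]
24 1.6 [-0.37 -0.01 -0.  ]
```

Call:
servo_tool([
  [0, 0, -0.37],
  [-0.04, 0, -0.37],
  [-0.06, -0.02, -0.37],
  [-0.09, -0.02, -0.36],
  [-0.11, -0.02, -0.36],
  [-0.13, -0.02, -0.35],
  [-0.16, -0.02, -0.34],
  [-0.18, -0.02, -0.33],
], spin=[0, 0, 0, 0, 0, 0, 0, 0], claw=[1, 1, 1, 1, 1, 1, 1, 1])

```text
time: 8.15
position: [0.6232, 0.0963, 0.1807]
ee_rot: [0.26, -0.072, 0.963, -0.003]
wrist_force: [0.8, 5.7, -5.1]
opening: 0.0131
gripper_force: 30.0
```

Call:
servo_tool([
  [-0.2, -0.02, -0.31],
  [-0.22, -0.02, -0.3],
  [-0.24, -0.02, -0.28],
  [-0.26, -0.02, -0.27],
  [-0.28, -0.02, -0.25],
  [-0.29, -0.02, -0.23],
  [-0.31, 0, -0.21],
  [-0.32, 0, -0.19],
], spin=[0, 0, 0, 0, 0, 0, 0, 0], claw=[1, 1, 1, 1, 1, 1, 1, 1])

```text
time: 8.82
position: [0.6281, 0.0976, 0.206]
ee_rot: [0.257, -0.072, 0.964, -0.004]
wrist_force: [-5.5, 6.6, -6.3]
opening: 0.0131
gripper_force: 29.9
```

```bash
cat >>st.py <<'E'
print("sp mm",(tosp(s['position']+M[:,2]*.003)*1000).round(1),s['opening'],s['gripper_force'])
p=np.load("pose.npy");A=R.from_euler('z',p[2]).as_matrix()@S;print("F sp",(A.T@s['wrist_force']).round(1))
E
python3 st.py
```

```text
8.8167 [-0.092  0.297 -0.187  2.055  0.501  0.319  1.023] [0.6281 0.0976 0.206 ] [-5.5  6.6 -6.3]
[[-0.858 -0.137  0.495]
 [-0.141  0.99   0.03 ]
 [-0.494 -0.044 -0.868]]
tilt 29.7 azim 3.5 xaz -170.7
sp mm [ 0.7  0.4 95.9] 0.013149718911261718 29.931246042251587
F sp [-7.1  7.3 -3.2]
```

Call:
servo_tool([
  [-0.36, 0, -0.17],
  [-0.36, 0, -0.15],
  [-0.37, 0, -0.12],
  [-0.38, 0, -0.1],
  [-0.39, 0, -0.07],
  [-0.39, 0, -0.05],
  [-0.39, 0, -0.02],
  [-0.39, 0, 0],
], spin=[0, 0, 0, 0, 0, 0, 0, 0], claw=[1, 1, 1, 1, 1, 1, 1, 1])

```text
time: 9.48
position: [0.6522, 0.1023, 0.2306]
ee_rot: [0.259, -0.072, 0.963, -0.003]
wrist_force: [-9.0, 6.2, 5.7]
opening: 0.013
gripper_force: 30.1
```

```bash
python3 st.py
```

```text
9.4833 [-0.059  0.302 -0.225  1.982  0.453  0.38   1.082] [0.6522 0.1023 0.2306] [-9.   6.2  5.7]
[[-0.855 -0.136  0.5  ]
 [-0.14   0.99   0.031]
 [-0.499 -0.043 -0.865]]
tilt 30.1 azim 3.6 xaz -170.7
sp mm [ 34.3   1.8 104.9] 0.01295471302310566 30.130599439144135
F sp [-4.1  7.4  9. ]
```

Call:
servo_tool([
  [-0.1, 0, 0.05],
  [-0.1, 0, 0.05],
  [-0.1, 0, 0],
  [0, 0, 0],
  [0, 0, 0],
  [0, 0, 0],
  [0, 0, 0],
  [0, 0, 0],
], spin=[0, 0, 0, 0, 0, 0, 0, 0], claw=[1, 1, 1, 1, 1, 1, 1, 1])

```text
time: 10.15
position: [0.6558, 0.1028, 0.2322]
ee_rot: [0.26, -0.071, 0.963, -0.003]
wrist_force: [-13.1, 5.2, 11.3]
opening: 0.0128
gripper_force: 30.1
```

```bash
python3 st.py;python3 - <<'E'
from geo import *
p,d=viewer.grab_frame("wrist");q,_=viewer.grab_frame("scene")
a=cv2.resize(p[150:350,200:450],None,fx=2,fy=2);b=cv2.resize(q[150:290,240:340],(286,400),interpolation=cv2.INTER_CUBIC)
cv2.imwrite("pics/w2.png",np.hstack([a,b])[:,:,::-1])
E
```

```text
10.15 [-0.058  0.305 -0.226  1.974  0.452  0.384  1.084] [0.6558 0.1028 0.2322] [-13.1   5.2  11.3]
[[-0.854 -0.136  0.502]
 [-0.139  0.99   0.031]
 [-0.501 -0.043 -0.864]]
tilt 30.2 azim 3.6 xaz -170.7
sp mm [ 38.2   1.7 104.6] 0.01275255629773194 30.129647254943848
F sp [-5.   6.9 15.9]
```

View pics/w2.png

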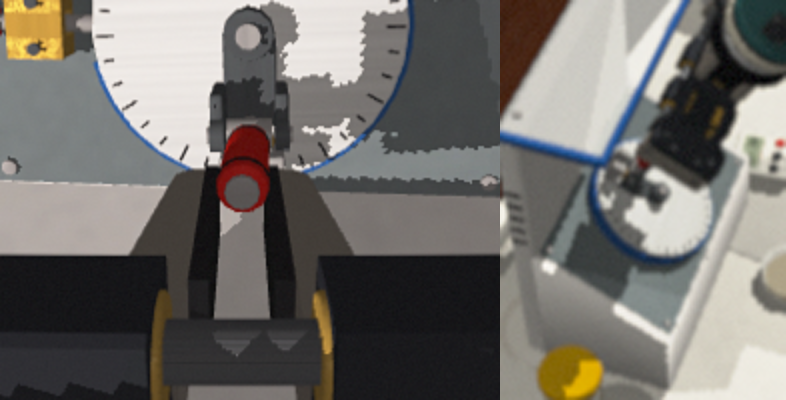

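The handle now stands in the jaws: red end at (242,190) and fork at (248,120) in the wrist crop, with no visor contact in the scene crop. Next I'll work out the circle for cranking.

```bash
python3 - <<'E'
from geo import *
s,M=tool();p=np.load("pose.npy");A=R.from_euler('z',p[2]).as_matrix()@S
t=.05
for k in range(10):
    r=[]
    for i in range(4):
        n=t+.12;d=34*np.array([np.cos(n)-np.cos(t),np.sin(n)-np.sin(t),0])/2;r.append((M.T@A@d/10).round(2).tolist());t=n
    print(k,round(t,2),r)
E
```

```text
0 0.53 [[0.02, 0.2, -0.01], [0.04, 0.2, -0.01], [0.07, 0.19, -0.01], [0.09, 0.18, -0.01]]
1 1.01 [[0.11, 0.17, -0.01], [0.13, 0.16, -0.01], [0.15, 0.14, -0.01], [0.16, 0.12, -0.0]]
2 1.49 [[0.18, 0.1, -0.0], [0.19, 0.08, -0.0], [0.2, 0.06, -0.0], [0.2, 0.03, -0.0]]
3 1.97 [[0.2, 0.01, -0.0], [0.2, -0.02, 0.0], [0.2, -0.04, 0.0], [0.19, -0.06, 0.0]]
4 2.45 [[0.18, -0.09, 0.0], [0.17, -0.11, 0.0], [0.16, -0.13, 0.0], [0.14, -0.15, 0.01]]
5 2.93 [[0.12, -0.16, 0.01], [0.1, -0.18, 0.01], [0.08, -0.19, 0.01], [0.06, -0.2, 0.01]]
6 3.41 [[0.04, -0.2, 0.01], [0.01, -0.2, 0.01], [-0.01, -0.2, 0.01], [-0.04, -0.2, 0.01]]
7 3.89 [[-0.06, -0.19, 0.01], [-0.08, -0.19, 0.01], [-0.11, -0.17, 0.01], [-0.13, -0.16, 0.01]]
8 4.37 [[-0.14, -0.14, 0.01], [-0.16, -0.13, 0.0], [-0.17, -0.11, 0.0], [-0.19, -0.08, 0.0]]
9 4.85 [[-0.19, -0.06, 0.0], [-0.2, -0.04, 0.0], [-0.2, -0.01, 0.0], [-0.2, 0.01, -0.0]]
```

Call:
servo_tool([
  [0.1, 0, -0.15],
  [0.1, 0, -0.15],
  [0, 0.1, -0.1],
  [0, 0.1, 0],
  [0, 0.2, 0],
  [0.02, 0.2, 0],
  [0.03, 0.2, 0],
  [0.04, 0.2, 0],
], spin=[0, 0, 0, 0, 0, 0, 0, 0], claw=[1, 1, 1, 1, 1, 1, 1, 1])

```text
time: 10.92
position: [0.6521, 0.1048, 0.2312]
ee_rot: [0.259, -0.068, 0.963, -0.006]
wrist_force: [11.4, -6.3, -10.3]
opening: 0.0128
gripper_force: 29.9
```

```bash
python3 st.py
```

```text
10.9167 [-0.081  0.301 -0.211  1.981  0.469  0.387  1.053] [0.6521 0.1048 0.2312] [ 11.4  -6.3 -10.3]
[[-0.856 -0.128  0.501]
 [-0.135  0.991  0.023]
 [-0.499 -0.048 -0.865]]
tilt 30.1 azim 2.6 xaz -171.0
sp mm [ 34.8   4.2 105.3] 0.012813586092173748 29.85527604818344
F sp [  3.9  -7.8 -14.1]
```

Call:
servo_tool([
  [0, 0.1, 0.1],
  [0, 0.1, 0.1],
  [0, 0.15, 0],
  [0, 0.15, 0],
  [0.05, 0.2, 0],
  [0.05, 0.2, 0],
  [0, 0, 0],
  [0, 0, 0],
], spin=[0, 0, 0, 0, 0, 0, 0, 0], claw=[1, 1, 1, 1, 1, 1, 1, 1])

```text
time: 11.58
position: [0.6517, 0.111, 0.2309]
ee_rot: [0.26, -0.067, 0.963, -0.008]
wrist_force: [2.0, -10.0, 3.7]
opening: 0.0125
gripper_force: 30.1
```

```bash
python3 st.py
```

```text
11.5833 [-0.107  0.301 -0.197  1.981  0.488  0.389  1.021] [0.6517 0.111  0.2309] [  2.  -10.    3.7]
[[-0.855 -0.125  0.503]
 [-0.133  0.991  0.019]
 [-0.501 -0.05  -0.864]]
tilt 30.2 azim 2.2 xaz -171.2
sp mm [ 35.   10.4 104.9] 0.0124581181207304 30.06818801164627
F sp [  2.4 -10.1   2.9]
```

Call:
servo_tool([
  [0.09, 0.19, 0],
  [0.09, 0.19, 0],
  [0.11, 0.18, 0],
  [0.11, 0.18, 0],
  [0.13, 0.17, 0],
  [0.13, 0.17, 0],
  [0.14, 0.15, 0],
  [0.14, 0.15, 0],
], spin=[0, 0, 0, 0, 0, 0, 0, 0], claw=[1, 1, 1, 1, 1, 1, 1, 1])

```text
time: 12.25
position: [0.6443, 0.1244, 0.2279]
ee_rot: [0.263, -0.067, 0.962, -0.007]
wrist_force: [5.7, -8.9, 5.8]
opening: 0.0127
gripper_force: 30.2
```

```bash
python3 st.py | tail -2
```

```text
sp mm [ 28.7  24.7 105. ] 0.012728039408397599 30.226455330848694
F sp [ 6.7 -9.6  2.8]
```

Call:
servo_tool([
  [0.19, 0.15, 0],
  [0.19, 0.14, 0],
  [0.2, 0.13, 0],
  [0.21, 0.11, 0],
  [0.22, 0.09, 0],
  [0.22, 0.07, 0],
  [0.23, 0.05, 0],
  [0.24, 0.04, 0],
], spin=[0, 0, 0, 0, 0, 0, 0, 0], claw=[1, 1, 1, 1, 1, 1, 1, 1])

```text
time: 12.92
position: [0.6294, 0.1332, 0.2202]
ee_rot: [0.265, -0.068, 0.962, -0.005]
wrist_force: [7.7, -3.3, 7.0]
opening: 0.0125
gripper_force: 29.9
```

```bash
python3 st.py | tail -2
```

```text
sp mm [ 13.2  35.5 105.1] 0.012465125917436414 29.946347773075104
F sp [ 9.8 -4.4  2.5]
```

Call:
servo_tool([
  [0.24, 0.02, 0],
  [0.24, 0, 0],
  [0.24, -0.01, 0],
  [0.24, -0.03, 0],
  [0.23, -0.05, 0],
  [0.23, -0.07, 0],
  [0.22, -0.08, 0],
  [0.22, -0.1, 0],
], spin=[0, 0, 0, 0, 0, 0, 0, 0], claw=[1, 1, 1, 1, 1, 1, 1, 1])

```text
time: 13.58
position: [0.6144, 0.1298, 0.2114]
ee_rot: [0.266, -0.069, 0.961, -0.003]
wrist_force: [9.2, 0.2, 4.5]
opening: 0.013
gripper_force: 29.9
```

```bash
python3 st.py | tail -2
```

```text
sp mm [ -4.5  34.1 105.2] 0.013025155859875742 29.929184317588806
F sp [10.2 -1.1 -0.6]
```

Call:
servo_tool([
  [0.21, -0.11, 0],
  [0.2, -0.13, 0],
  [0.19, -0.14, 0],
  [0.18, -0.15, 0],
  [0.17, -0.17, 0],
  [0.16, -0.18, 0],
  [0.15, -0.19, 0],
  [0.13, -0.2, 0],
], spin=[0, 0, 0, 0, 0, 0, 0, 0], claw=[1, 1, 1, 1, 1, 1, 1, 1])

```text
time: 14.25
position: [0.6036, 0.1183, 0.2045]
ee_rot: [0.266, -0.071, 0.961, -0.002]
wrist_force: [7.8, 6.4, 2.1]
opening: 0.0128
gripper_force: 29.9
```

```bash
python3 st.py | tail -2
```

```text
sp mm [-18.5  24.2 105.3] 0.012790251115554638 29.932424426078796
F sp [ 8.5  5.2 -2.5]
```

Call:
servo_tool([
  [0.15, -0.19, 0],
  [0.14, -0.2, 0],
  [0.12, -0.21, 0],
  [0.11, -0.22, 0],
  [0.09, -0.23, 0],
  [0.07, -0.24, 0],
  [0.05, -0.24, 0],
  [0.03, -0.24, 0],
], spin=[0, 0, 0, 0, 0, 0, 0, 0], claw=[1, 1, 1, 1, 1, 1, 1, 1])

```text
time: 14.92
position: [0.5988, 0.1014, 0.2005]
ee_rot: [0.265, -0.072, 0.961, -0.001]
wrist_force: [8.2, 10.4, -3.5]
opening: 0.0128
gripper_force: 29.9
```

```bash
python3 st.py | tail -2
```

```text
sp mm [-26.7   8.2 105.4] 0.012760764335942852 29.92742031812668
F sp [ 6.5  9.2 -7.9]
```

Call:
servo_tool([
  [-0.01, -0.24, 0.03],
  [-0.02, -0.24, 0.03],
  [-0.04, -0.24, 0.03],
  [-0.06, -0.23, 0.03],
  [-0.07, -0.23, 0.03],
  [-0.09, -0.22, 0.03],
  [-0.11, -0.21, 0.03],
  [-0.12, -0.21, 0.03],
], spin=[0, 0, 0, 0, 0, 0, 0, 0], claw=[1, 1, 1, 1, 1, 1, 1, 1])

```text
time: 15.58
position: [0.6037, 0.085, 0.201]
ee_rot: [0.263, -0.073, 0.962, -0.001]
wrist_force: [-15.0, 13.5, 13.8]
opening: 0.0127
gripper_force: 30.5
```

```bash
python3 st.py | tail -2
```

```text
sp mm [-24.2  -8.7 104.5] 0.012672984644076176 30.51532119512558
F sp [-4.4 15.5 18.4]
```

Call:
servo_tool([
  [-0.13, -0.2, -0.05],
  [-0.14, -0.2, -0.05],
  [-0.15, -0.19, -0.03],
  [-0.16, -0.18, 0],
  [0, 0, 0],
  [0, 0, 0],
  [0, 0, 0],
  [0, 0, 0],
], spin=[0, 0, 0, 0, 0, 0, 0, 0], claw=[1, 1, 1, 1, 1, 1, 1, 1])

```text
time: 16.25
position: [0.6097, 0.0719, 0.204]
ee_rot: [0.262, -0.07, 0.963, -0.005]
wrist_force: [1.0, -1.2, 4.4]
opening: 0.0007
gripper_force: 1.8
```

```bash
python3 st.py | tail -2
```

```text
sp mm [-19.1 -22.6 105. ] 0.0007210073584436125 1.774744838476181
F sp [ 3.  -1.3  3.4]
```

```bash
python3 - <<'E'
from geo import *
s,M=tool();np.savez("w3.npz",M=M,t=s['position'])
p,d=viewer.grab_frame("wrist");np.save("w3d.npy",d);cv2.imwrite("pics/w3f.png",p[:,:,::-1])
cv2.imwrite("pics/w3.png",cv2.resize(p[60:360,180:460],None,fx=2,fy=2)[:,:,::-1])
E
```

```text
(no output)
```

View pics/w3.png

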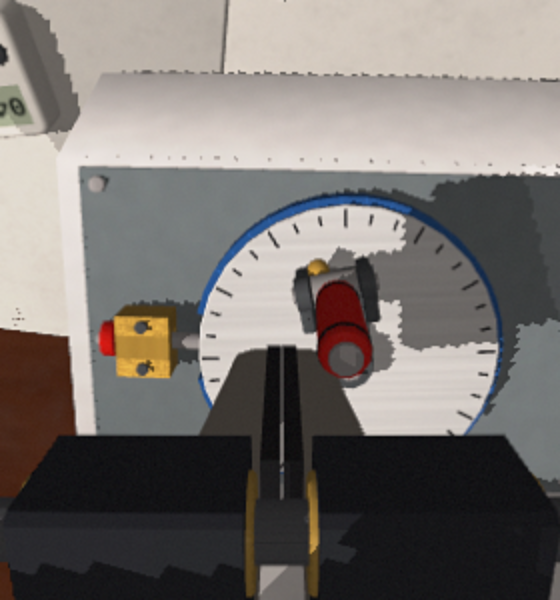

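The collar at (107,338) now sits close against the block at (117,338), so the pin looks dropped and the crank locked. The handle still stands, with its end at (346,355), and slipped out of the jaws at the stop. I'll measure both to be sure.

```bash
python3 - <<'E'
from geo import *
for f,dn,zn,boxes in(("w1","w1d","w1",dict(collar=(222,245,185,212),block=(238,264,182,214))),("w3f","w3d","w3",dict(handle=(320,370,190,255),collar=(226,242,215,243),block=(234,272,208,255)))):
    im=cv2.imread(f"pics/{f}.png").astype(int);d=np.load(dn+".npy");z=np.load(zn+".npz")
    red=(im[:,:,2]>90)&(im[:,:,1]<60)&(im[:,:,0]<60)&(d>0);yel=(im[:,:,2]>130)&(im[:,:,1]>90)&(im[:,:,0]<90)&(d>0)
    for n,(x0,x1,y0,y1) in boxes.items():
        v,u=np.nonzero((yel if n=="block" else red)[y0:y1,x0:x1]);v+=y0;u+=x0
        P=tosp(wpts(np.c_[u,v],d[v,u],z["M"],z["t"]))*1000
        print(f,n,len(P),P.mean(0).round(1),np.percentile(P,5,0).round(1),np.percentile(P,95,0).round(1))
        if n=="handle":
            for lo in range(40,120,10):
                k=(P[:,2]>=lo)&(P[:,2]<lo+10)
                if k.sum()>3:print(lo,k.sum(),P[k].mean(0).round(1))
E
```

```text
w1 collar 58 [  -1.2 -102.8   12.6] [  -6.8 -105.2    9.6] [   5.6 -100.8   14.6]
w1 block 387 [ -0.3 -82.2  17. ] [-12.2 -92.1  15.8] [ 11.5 -72.2  18.3]
w3f handle 272 [-36.4  -6.5 104. ] [-40.6 -12.   97.4] [-29.4  -0.9 106.7]
90 15 [-40.6  -5.4  97.2]
100 251 [-36.3  -6.6 105.5]
w3f collar 115 [ -1.7 -97.7  12.7] [  -7.3 -100.2    9.4] [  5.  -95.4  14.8]
w3f block 720 [ -0.6 -82.1  17.1] [-12.4 -92.1  16.1] [ 11.4 -72.1  18.1]
```

Call:
servo_tool([
  [-0.2, -0.3, 0],
  [-0.2, -0.3, 0],
  [-0.1, -0.2, -0.3],
  [0, 0, -1],
  [0, 0, -2],
  [0, 0, -3],
  [0, 0, -3],
  [0, 0, -3],
], spin=[0, 0, 0, 0, 0, 0, 0, 0], claw=[1, 1, 1, 1, 1, 1, 1, 1])

```text
time: 16.97
position: [0.5506, 0.0631, 0.3129]
ee_rot: [0.26, -0.071, 0.963, -0.004]
wrist_force: [0.9, -0.6, 0.3]
opening: 0.0004
gripper_force: 0.0
```

Call:
servo_tool([
  [0, 0, -2],
  [0, 0, -1],
  [0, 0, 0],
  [0, 0, 0],
  [0, 0, 0],
  [0, 0, 0],
  [0, 0, 0],
  [0, 0, 0],
], spin=[0, 0, 0, 0, 0, 0, 0, 0], claw=[1, 1, 1, 1, 1, 1, 1, 1])

```text
time: 17.63
position: [0.5373, 0.0621, 0.3371]
ee_rot: [0.26, -0.071, 0.963, -0.004]
wrist_force: [0.4, 0.1, -0.9]
opening: 0.0007
gripper_force: 0.0
```

```bash
python3 st.py|tail -2; python3 - <<'E'
from geo import *
s,M=tool();z=dict(M=M,t=s['position']);p,d=viewer.grab_frame("wrist");im=p[:,:,::-1].astype(int)
cv2.imwrite("pics/w4.png",p[:,:,::-1])
red=(im[:,:,2]>90)&(im[:,:,1]<60)&(im[:,:,0]<60)&(d>0);v,u=np.nonzero(red)
P=tosp(wpts(np.c_[u,v],d[v,u],M,s['position']))*1000
k=(P[:,1]<-85)&(P[:,1]>-115)&(abs(P[:,0])<15);print("collar",k.sum(),np.percentile(P[k],[5,50,95],0).round(1))
k=(abs(P[:,1])<40)&(P[:,0]<0)&(P[:,0]>-60)
for lo in range(40,120,10):
    j=k&(P[:,2]>=lo)&(P[:,2]<lo+10)
    if j.sum()>3:print(lo,j.sum(),P[j].mean(0).round(1))
E
```

```text
sp mm [-15.9 -22.4 256.8] 0.0006796234109379135 0.0
F sp [-0.1  0.1 -0.9]
collar 41 [[ -6.9 -99.9  10.8]
 [ -2.  -97.5  13.1]
 [  4.7 -95.8  14.9]]
60 9 [-38.1  -9.8  66.8]
70 18 [-38.4  -7.3  75.2]
80 23 [-38.1  -6.6  84.9]
90 14 [-37.7  -7.3  93.2]
100 76 [-33.2  -6.3 105.1]
```

View pics/w4.png

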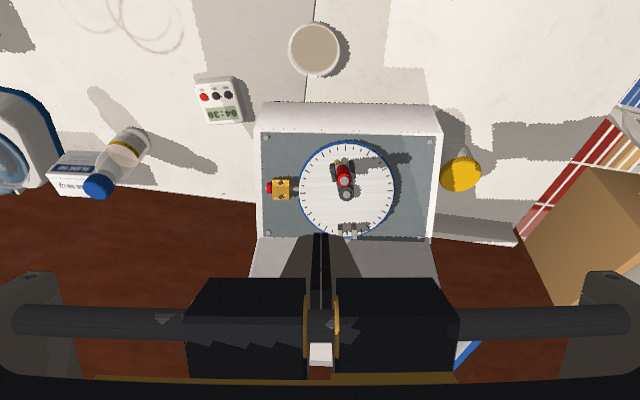

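The handle stands parallel to the spindle, with its end at (345,181). The collar is against the block at (269,187), about 5.2 mm inward by measurement. The cup, timer and petri dish look undisturbed, and the robot touches nothing, so I'm handing in.

```bash
python3 -c "
from workcell import bot
print(bot.finish_job())"
```

```text
the job is handed in; nothing more can be done
None
```

I handed the job in with the handle standing out and the index pin in the notch (collar about 5 mm in, crank stopped hard). The handle slipped out of the jaws at that stop. The cup, timer and petri dish look undisturbed, and the arm is clear; the hand-in returned no verdict.

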